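# Snap the coin case shut with the seating tool

### The job

The lid of the small round coin case only lies loosely in its mouth. Take the seating tool from its wooden rest, press with its flat foot squarely on the middle of the lid until it clicks fully home, keep it down with about 19 N (never over 25 N) for half a second, then stand the tool upright back in its rest. Do not touch the lid with the gripper, and leave the other things on the desk alone.

Things in the scene. Friction and masses are not known exactly. Their poses are not given: they have to be found in the camera images.
- holder: the case holder, fixed to the desk: a square pale wooden plate 100x100x12 mm with a round aluminium collar (82 mm across, top 33 mm above the desk). Origin: centre of the plate's underside, on the desk; z up. The coin case stands in the collar on a spring: pushed, it goes straight down by some mm (10 mm at most) and comes up again when released.
- case_rim (a point): centre of the coin case's upper rim (the case is a round grey cup of 58 mm outer and 45 mm inner diameter); unloaded it is 52 mm above the desk. Moves with the case. Four sprung balls stand out of the bore 2 mm below the rim.
- lid: the loose round aluminium lid: a brim 56 mm across and 4 mm thick with a bevelled plug, 42 mm across and 10 mm deep, under it. Origin: centre of the plug's underside, 10 mm below the brim's underside and 14 mm below the flat top; z up, out of the case.
- lid_brim (a point): centre of the underside of the lid's brim. At first it stands 6 to 7 mm above case_rim, the plug lying on the four balls. Pressed squarely, the lid meets a rising resistance (it always gives below 16 N), snaps past the balls with a sudden drop of the force, and is home when the brim lies on the rim (this point meets case_rim); it then stays there.
- press_tool: the seating tool, loose, 160 g, 76 mm tall: a flat white round foot (40 mm across, 10 mm high), a round steel body over it (46 mm across, from 10 to 24 mm), and an upright square wooden handle 22x22 mm from 24 to 76 mm, its flat faces square to the tool's x and y. Origin: centre of the foot's flat underside; z up along the handle. Fingertips set on the steel shoulder can push without slipping along the handle.
- tool_shoulder (a point): centre of the steel body's flat top at the base of the handle, 24 mm above the foot's underside.
- rest: the tool's rest, fixed to the desk: a round wooden cup 64 mm across and 10 mm high with a recess 52 mm across whose floor is 4 mm above the desk. Origin: centre of its underside, on the desk.
- calculator: bystander: desk calculator, 112x70x14 mm, origin at the centre of its underside
- pen_blue: bystander: ball pen lying on the desk, 142 mm long, 11 mm thick, along its y; origin under its middle
- mouse: bystander: black computer mouse, 101x61x34 mm, origin at the centre of its underside
- weight_200: bystander: small brass weight with a knob, 30 mm across, 34 mm high, origin at the centre of its underside
Not all that is in view belongs to the job. What is shaped like the press_tool but red is not meant. Several things have the shape of the lid; the one meant has the colours described above.

How it is judged:
On the way, in this order (a step that is already met when the one before it is completed fails the run):
1. the tool's foot stands on the middle of the lid, which is not yet home (contact force between press_tool and lid above 1 N and horizontal distance between press_tool and lid_brim below 0.01 m and z of lid_brim in the frame of case_rim above 0.0025 m), for 0.02 s.
2. the lid is fully home on the rim and held down by the tool with 14 to 25 N for 0.3 s, the tool upright (0.12 rad) and within 10 mm of the middle (z of lid_brim in the frame of case_rim below 0.0015 m and horizontal distance between lid_brim and case_rim below 0.002 m and angle between the z axis of lid and the z axis of case_rim, either way round below 0.05 rad and contact force between press_tool and lid above 14 N and horizontal distance between press_tool and lid_brim below 0.01 m and angle between press_tool's own z axis and vertical below 0.12 rad), for 0.3 s.
At the end, for the whole second after the job is handed in: Lid home: brim within 1.5 mm of the rim, centred (2 mm) and square (0.05 rad), the case up again (rim over 50 mm). Tool still and upright (0.06 rad) in its rest, foot on the recess floor (origin below 7 mm, within 9 mm of the rest's centre) (z of lid_brim in the frame of case_rim below 0.0015 m and horizontal distance between lid_brim and case_rim below 0.002 m and angle between the z axis of lid and the z axis of case_rim, either way round below 0.05 rad and horizontal distance between press_tool and rest below 0.009 m and angle between press_tool's own z axis and vertical below 0.06 rad and height (world z) of press_tool below 0.007 m and linear speed of press_tool below 0.02 m/s and height (world z) of case_rim above 0.05 m); the robot touches nothing.
It fails at once if the lid is pushed by the tool with more than 25 N (contact force between press_tool and lid above 25 N).
It fails at once if the fingers or the arm touch the lid (contact force between any of the fingers, the arm and lid above 0.3 N).
It fails at once if a bystander (calculator, pen, mouse, weight) is moved by more than 15 mm (distance of any of calculator, pen_blue, mouse, weight_200 from where it was at the start of the episode above 0.015 m).
It also fails if it takes over 61 s, if anything falls off the work surface, if the arm or the gripper's body presses on something with over 40 N, if the wrist force passes 120 N, or if a joint passes its speed limit or range.

### The arm

A 7-joint arm with a two-finger parallel gripper is mounted at the origin on a cart in front of the work surface, level with it; the furniture and walls round the work are solid. World frame = base frame: x ahead of the robot, y to its left, z up, the work surface at z = 0. Lengths are in m, angles in rad, forces in N, time in s.
With the tool pointing down it reaches from about 0.35 to 0.9 m from the base axis. Payload 8.1 kg.
Tool frame: the origin (TCP) lies at the very end of the fingers, on their centre line; the grasp point (between the pads) lies grip_point_offset behind it (grip_point_offset is the distance from the TCP to the grasp point, in m); z points along the fingers, y is the direction in which the jaws open and shut (so a half turn about z gives the same grasp; the last joint's range is limited). The gripper opens to 92 mm and grips with 3 to 60 N. Pads are 19 mm wide; open, the fingers measure 130 mm over their backs; the gripper's body (75 mm by 190 mm) begins 47 mm behind the grasp point.
Start: joints at [1.211, 0.434, 0.025, 1.573, -0.012, 1.134, -0.075], TCP at [0.159, -0.605, 0.227] pointing down, gripper open.
Joint ranges: [-2.62, 2.62], [-0.44, 2.09], [-1.27, 1.32], [0.08, 2.57], [-1.32, 4.46], [0.12, 2], [-2.74, 2.74]. Speed limits (rad/s): [2.22, 2.22, 3.01, 3.01, 3.14, 3.14, 3.14].

### API

Orientations are given as a rotation vector (axis times angle).
In Python, from cell import * gives the robot as it stands.
- The arm moves only by the tool drive_tool, never from a script. Its argument "increments" is a list of rows, each an object of numbers: "grip": the gripper's target within -1 to 1 (shut at 1, half-way at 0, fully open at -1); "tx", "ty", "tz": the shift along the world's x, y, z normalised to -1 to 1, where 1 is 400 mm; "turn": the turn about the world's z normalised to -1 to 1, where 1 is 60 degrees. In form: [{"grip": .., "tx": .., "ty": .., "tz": .., "turn": ..}, ...]. A call has 1 to 20 rows; each row is the pose to reach, as a shift and turn from the pose measured when the call began; what a row does not reach only later rows make up. A row lasts 1/10 s, in which the tool goes at most 50 mm and 8.59 degrees, less where a joint would pass 70% of its speed; a pose out of reach is approached as far as the arm can. A call with a number of a shift or a turn outside -1 to 1 is refused whole. A call with a gripper value outside its range is refused whole. The fingers move at their own pace and stop on an object; "newtons" is the grip in N (left out, the last holds). Time passes only in rows, so rows that repeat a pose let the fingers close. It gives the time, the measured TCP pose, the force and the opening at its end, in the units of the state.
- observe(): the state, without advancing time (a new reading comes with each control period).
- get_image(name): name is "scene" or "top" or "wrist"; returns the picture (420x560x3 uint8, red, green, blue); there is no depth.
- camera_info(name): a dict with "fx", "fy", "cx", "cy" (pixels), "eye" and "rotation" of the camera in the world; the wrist camera has in their place "hand_eye" (4x4, takes a point from camera to tool coordinates, whose origin is the TCP and whose axes are the flange's). Camera axes: x right, y down, z forward; pixel columns grow to the right and rows downward; lengths in m; the calibration is good to about 2 mm. A picture is of the moment at which its call begins: read the wrist's pose just before it. camera_info takes no time and is no camera call.
- sign_off(): hands the job in, once; it reports no verdict.
The state is a dict: "clock": time; "joints": joint angles; "dq": joint speeds; "joint_efforts": joint torques, N m; "position": TCP position; "ee_rot": TCP orientation; "force": force on the tool from outside, world axes, zero at the start; "ft_torque": the same for the moment, N m; "width": opening from 0.0 (shut) to 1.0 (fully open).
Only numpy, scipy, OpenCV 4.12 (cv2) and the standard library are available. Lean on these libraries where they do the work, as an engineer would, in place of code of your own. Each camera call takes 0.05 s, during which the arm holds its last target. There are 200 camera calls.

## Working session

There is one attempt and no reset: what is moved stays moved. The work goes in short steps, Python scripts to look and compute and a tool call to move; the robot and the scene stay as the last step left them, time stands still between calls to the robot, and variables do not carry over. Pictures are saved under pics/ and viewed, about 8 in all and at most 12, crops included, and the job is handed in when it is done.

Besides the shell and the picture viewer there is one more tool, called after "Call:" in YAML: its name, and indented under it one key for each argument. drive_tool: Moves the arm, as the interface text tells. Its arguments: {"type":"object","properties":{"increments":{"type":"array","items":{"type":"object","properties":{"grip":{"type":"number"},"tx":{"type":"number"},"ty":{"type":"number"},"tz":{"type":"number"},"turn":{"type":"number"}}}},"newtons":{"type":"number"}},"required":["increments"]}

```bash
mkdir -p pics
cat > h.py <<'E'
from cell import *
import numpy as np, cv2
from scipy.spatial.transform import Rotation as R
def ray(name,u,v,st=None):
    c=camera_info(name); d=np.array([(u-c['cx'])/c['fx'],(v-c['cy'])/c['fy'],1.])
    if 'eye' in c: return np.array(c['eye']),np.array(c['rotation'])@d
    H=np.array(c['hand_eye']); Rt=R.from_rotvec(st['ee_rot']).as_matrix()
    return Rt@H[:3,3]+st['position'],Rt@H[:3,:3]@d
def at(name,u,v,z,st=None):
    e,d=ray(name,u,v,st); return (e+d*(z-e[2])/d[2]).round(4)
def save(name,f,crop=None,k=1):
    im=get_image(name)[:,:,::-1]
    np.save('pics/'+f+'.npy',im)
    if crop: x0,y0,x1,y1=crop; im=im[y0:y1,x0:x1]
    cv2.imwrite('pics/'+f+'.png',cv2.resize(im,None,fx=k,fy=k,interpolation=cv2.INTER_CUBIC))
E
python3 - <<'E'
from h import *
s=observe();print(s)
for n in('scene','top','wrist'):print(n,camera_info(n))
save('scene','s0');save('top','t0',None,1.42)
try: print(grip_point_offset)
except Exception as e: print(e)
E
```

```text
{'clock': 0.0, 'joints': array([ 1.21138175,  0.43523717,  0.02498362,  1.5741025 , -0.0115873 ,
        1.13395504, -0.07509076]), 'dq': array([-3.30984366e-04,  2.15934425e-04,  1.52293450e-05, -6.14070399e-04,
       -8.64125273e-04, -1.17846757e-03,  1.16480376e-03]), 'joint_efforts': array([-2.48737260e-04, -6.67846870e+01,  9.84649099e-01, -3.14473951e+01,
       -6.07324555e-02,  4.25805361e-02,  2.49581562e-04]), 'position': array([ 0.15855868, -0.60403601,  0.22593418]), 'ee_rot': array([-3.11423747e+00, -4.02000493e-01,  5.57449197e-04]), 'force': array([ 0.40722306,  0.84067175, -0.14438655]), 'ft_torque': array([-0.01360275,  0.02023534, -0.03863798]), 'width': 0.9999292948284801}
scene {'fx': 379.5033642047356, 'fy': 379.5033642047356, 'cx': 278.265745201821, 'cy': 213.00500151602867, 'eye': array([0.03312102, 0.52467161, 0.64056182]), 'rotation': array([-0.97314289,  2.35534466, -1.18977336])}
top {'fx': 394.2292452265833, 'fy': 394.2292452265833, 'cx': 279.1824433672397, 'cy': 211.2638650008143, 'eye': array([ 0.4548541 , -0.02534278,  1.14548295]), 'rotation': array([-2.18902944,  2.15596887, -0.15345484])}
wrist {'fx': 300.89315264104073, 'fy': 300.89315264104073, 'cx': 285.9612035627897, 'cy': 213.56270181292263, 'hand_eye': array([[-4.83372489e-04, -9.64974564e-01, -2.62343016e-01,
         7.13977953e-02],
       [ 9.99999872e-01, -5.05511073e-04,  1.68973427e-05,
        -6.58941908e-04],
       [-1.48922805e-04, -2.62342974e-01,  9.64974685e-01,
        -1.58051699e-01],
       [ 0.00000000e+00,  0.00000000e+00,  0.00000000e+00,
         1.00000000e+00]])}
0.0188
```

View pics/t0.png

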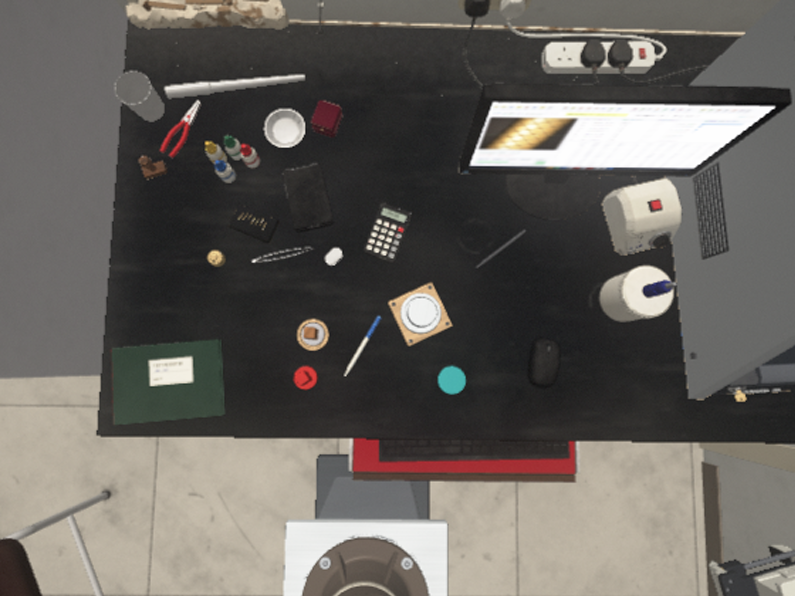

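View pics/s0.png

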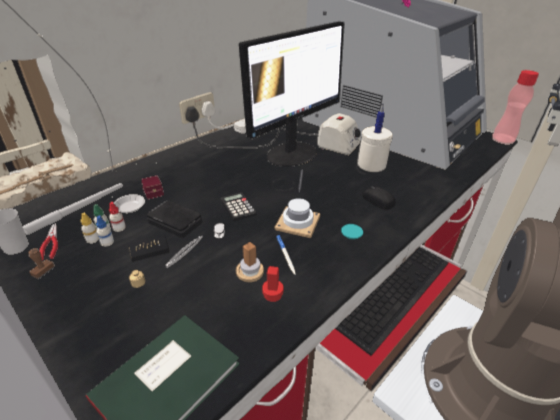

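The top view shows the tool in its rest at about (312,334)/1.42, the holder and lid at about (421,312)/1.42, the red decoy at (305,377) and the pen between them. I'll enlarge that region.

```bash
sed -i "s/np.array(c\['rotation'\])@d/R.from_rotvec(c['rotation']).as_matrix()@d/" h.py
python3 - <<'E'
from h import *
im=np.load('pics/t0.npy')[190:280,195:335]
cv2.imwrite('pics/t1.png',cv2.resize(im,None,fx=5.7,fy=5.7,interpolation=cv2.INTER_CUBIC))
print('tool top',at('top',312/1.42,334/1.42,.08),'rest',at('top',313/1.42,334/1.42,.01),'lid',at('top',421/1.42,312/1.42,.063))
E
```

```text
tool top [0.5124 0.1088 0.08  ] rest [0.5163 0.1156 0.01  ] lid [ 0.5593 -0.099   0.063 ]
```

View pics/t1.png

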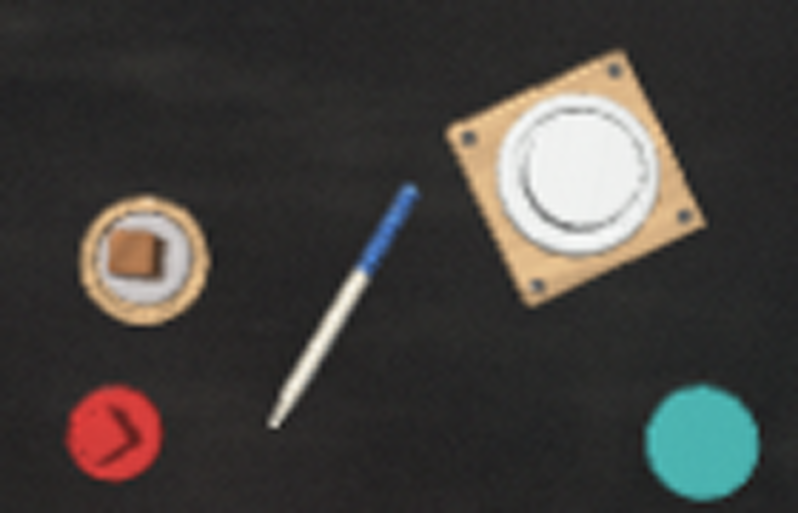

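Run:
```python
from h import *
s=observe();print(R.from_rotvec(s['ee_rot']).as_matrix().round(3))
f=lambda u,v,z:at('top',195+u/5.7,190+v/5.7,z)
print('handle top',f(131,252,.08),'rest',f(145,260,.01),'lidtop',f(584,168,.0625),'collar',f(578,174,.033),'red',f(114,433,.02))
a=f(450,130,.012);b=f(622,50,.012);c=f(705,225,.012);d=f(530,305,.012);print('plate',(a+b+c+d)/4)
```

```text
[[ 0.967  0.254 -0.   ]
 [ 0.254 -0.967  0.001]
 [-0.    -0.001 -1.   ]]
handle top [0.5151 0.1135 0.08  ] rest [0.5151 0.1155 0.01  ] lidtop [ 0.5601 -0.1017  0.0625] collar [ 0.5599 -0.1008  0.033 ] red [0.4289 0.1269 0.02  ]
plate [ 0.56035  -0.101675  0.012   ]
```

Call:
drive_tool:
  increments:
    - {"grip": -1, "tx": 0.73, "ty": 1.0, "tz": 0, "turn": -0.24}
    - {"grip": -1, "tx": 0.73, "ty": 1.0, "tz": 0, "turn": -0.24}
    - {"grip": -1, "tx": 0.73, "ty": 1.0, "tz": 0, "turn": -0.24}
    - {"grip": -1, "tx": 0.73, "ty": 1.0, "tz": 0, "turn": -0.24}
    - {"grip": -1, "tx": 0.73, "ty": 1.0, "tz": 0, "turn": -0.24}
    - {"grip": -1, "tx": 0.73, "ty": 1.0, "tz": 0, "turn": -0.24}
    - {"grip": -1, "tx": 0.73, "ty": 1.0, "tz": 0, "turn": -0.24}
    - {"grip": -1, "tx": 0.73, "ty": 1.0, "tz": 0, "turn": -0.24}
    - {"grip": -1, "tx": 0.73, "ty": 1.0, "tz": 0, "turn": -0.24}
    - {"grip": -1, "tx": 0.73, "ty": 1.0, "tz": 0, "turn": -0.24}
    - {"grip": -1, "tx": 0.73, "ty": 1.0, "tz": 0, "turn": -0.24}
    - {"grip": -1, "tx": 0.73, "ty": 1.0, "tz": 0, "turn": -0.24}

```text
clock: 1.3
position: [0.4508, -0.2031, 0.2257]
ee_rot: [-3.14, -0.013, 0.002]
force: [-0.0, -0.5, 1.1]
width: 0.999
```

Run:
```python
from h import *
import json
s=observe(); save('wrist','w0'); json.dump({k:list(s[k]) for k in('position','ee_rot')},open('pics/w0.json','w'))
```

Call:
drive_tool:
  increments:
    - {"tx": 0.16, "ty": 0.795, "tz": -0.06}
    - {"tx": 0.16, "ty": 0.795, "tz": -0.06}
    - {"tx": 0.16, "ty": 0.795, "tz": -0.06}
    - {"tx": 0.16, "ty": 0.795, "tz": -0.06}
    - {"tx": 0.16, "ty": 0.795, "tz": -0.06}
    - {"tx": 0.16, "ty": 0.795, "tz": -0.06}
    - {"tx": 0.16, "ty": 0.795, "tz": -0.06}
    - {"tx": 0.16, "ty": 0.795, "tz": -0.06}
    - {"tx": 0.16, "ty": 0.795, "tz": -0.06}

```text
invalid input
```

Run:
```python
from h import *
import json
s=observe(); save('wrist','w1'); json.dump({k:list(s[k]) for k in('position','ee_rot')},open('pics/w1.json','w'))
a,b=np.load('pics/w0.npy'),np.load('pics/w1.npy')
cv2.imwrite('pics/w01.png',np.hstack([a[:, 60:460],b[:,80:480]]))
print(s['position'])
```

```text
[ 0.45006297 -0.20444988  0.22569315]
```

View pics/w01.png

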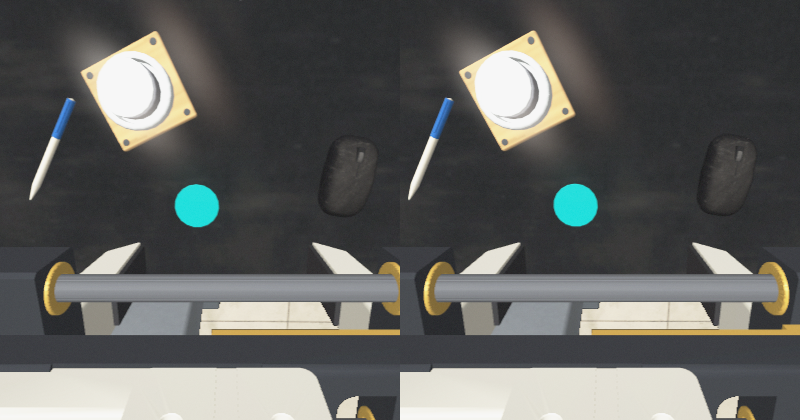

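The move was refused because rows need every field. The camera looks ahead of the fingers, so I'll stop short of the tool to view it.

Call:
drive_tool:
  increments:
    - {"grip": -1, "turn": 0, "tx": -0.05, "ty": 0.795, "tz": -0.06}
    - {"grip": -1, "turn": 0, "tx": -0.05, "ty": 0.795, "tz": -0.06}
    - {"grip": -1, "turn": 0, "tx": -0.05, "ty": 0.795, "tz": -0.06}
    - {"grip": -1, "turn": 0, "tx": -0.05, "ty": 0.795, "tz": -0.06}
    - {"grip": -1, "turn": 0, "tx": -0.05, "ty": 0.795, "tz": -0.06}
    - {"grip": -1, "turn": 0, "tx": -0.05, "ty": 0.795, "tz": -0.06}
    - {"grip": -1, "turn": 0, "tx": -0.05, "ty": 0.795, "tz": -0.06}
    - {"grip": -1, "turn": 0, "tx": -0.05, "ty": 0.795, "tz": -0.06}
    - {"grip": -1, "turn": 0, "tx": -0.05, "ty": 0.795, "tz": -0.06}
    - {"grip": -1, "turn": 0, "tx": -0.05, "ty": 0.795, "tz": -0.06}

```text
clock: 2.4
position: [0.43, 0.1107, 0.2017]
ee_rot: [-3.141, -0.001, 0.002]
force: [1.1, 0.2, -0.4]
width: 1.0
```

Run:
```python
from h import *
import json
s=observe(); save('wrist','w2',(200,60,400,260),4/1.34); json.dump({k:list(s[k]) for k in('position','ee_rot')},open('pics/w2.json','w'))
im=np.load('pics/w2.npy')
cv2.imwrite('pics/w2.png',cv2.resize(im[60:260,180:380],None,fx=3,fy=3,interpolation=cv2.INTER_CUBIC))
print(s['position'])
for z in(.08,.01):print(at('wrist',286,160,z,s))
```

```text
[0.42998503 0.11065382 0.20166404]
[0.476  0.1115 0.08  ]
[0.4696 0.1115 0.01  ]
```

View pics/w2.png

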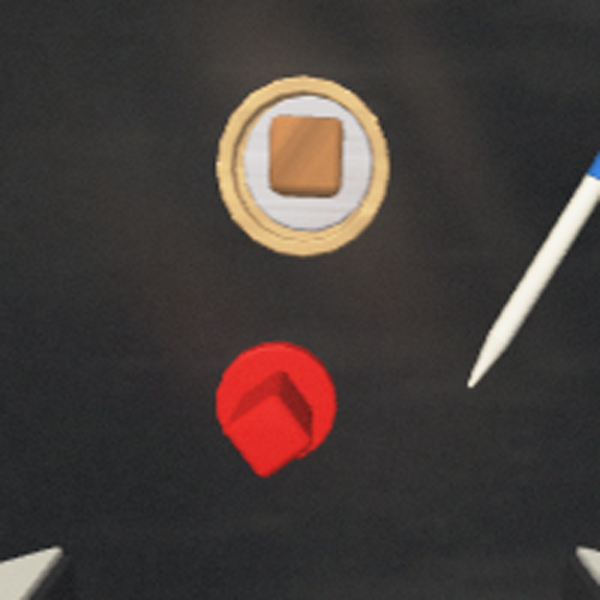

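The tool stands square in the rest, with the handle top at about (306,152) in the crop, the shoulder disc at (308,162) and the rest ring at (303,166). Handle yaw is close to 0.

Run:
```python
from h import *
import json
s={k:np.array(v) for k,v in json.load(open('pics/w2.json')).items()}
g=lambda u,v,z:at('wrist',180+u/3,60+v/3,z,s)
print('handle',g(306,152,.08),'shoulder',g(308.5,162,.028),'rest',g(303,166,.01))
print('corners',[g(*c,.08) for c in((271,116),(342,117))])
im=cv2.GaussianBlur(np.load('pics/w2.npy')[60:260,180:380].astype(np.uint8),(3,3),0)
h=cv2.cvtColor(im,cv2.COLOR_BGR2HSV)[36:68,86:118]; m=((h[...,1]>95)*255).astype(np.uint8)
c=max(cv2.findContours(m,0,2)[0],key=cv2.contourArea);print(cv2.minAreaRect(c))
s0={k:np.array(v) for k,v in json.load(open('pics/w0.json')).items()}
print('lid',at('wrist',60+125,91,.066,s0), 'collar',at('wrist',60+134,90,.033,s0))
```

```text
handle [0.519 0.115 0.08 ] shoulder [0.5189 0.1148 0.028 ] rest [0.5185 0.1171 0.01  ]
corners [array([0.5289, 0.1252, 0.08  ]), array([0.5286, 0.1045, 0.08  ])]
((15.5, 15.5), (25.0, 23.0), 90.0)
lid [ 0.5598 -0.1016  0.066 ] collar [ 0.5648 -0.1011  0.033 ]
```

Call:
drive_tool:
  increments:
    - {"grip": -1, "turn": 0, "tx": 0.22, "ty": 0.011, "tz": -0.05}
    - {"grip": -1, "turn": 0, "tx": 0.22, "ty": 0.011, "tz": -0.05}
    - {"grip": -1, "turn": 0, "tx": 0.22, "ty": 0.011, "tz": -0.05}
    - {"grip": -1, "turn": 0, "tx": 0.22, "ty": 0.011, "tz": -0.1}
    - {"grip": -1, "turn": 0, "tx": 0.22, "ty": 0.011, "tz": -0.2}
    - {"grip": -1, "turn": 0, "tx": 0.22, "ty": 0.011, "tz": -0.3}
    - {"grip": -1, "turn": 0, "tx": 0.22, "ty": 0.011, "tz": -0.38}
    - {"grip": -1, "turn": 0, "tx": 0.22, "ty": 0.011, "tz": -0.425}
    - {"grip": -1, "turn": 0, "tx": 0.22, "ty": 0.011, "tz": -0.425}
    - {"grip": -1, "turn": 0, "tx": 0.22, "ty": 0.011, "tz": -0.425}
  newtons: 5

```text
clock: 3.45
position: [0.5182, 0.1144, 0.0322]
ee_rot: [-3.142, 0.001, 0.002]
force: [0.2, -0.2, 0.5]
width: 1.0
```

Call:
drive_tool:
  increments:
    - {"grip": 1, "turn": 0, "tx": 0, "ty": 0, "tz": 0}
    - {"grip": 1, "turn": 0, "tx": 0, "ty": 0, "tz": 0}
    - {"grip": 1, "turn": 0, "tx": 0, "ty": 0, "tz": 0}
    - {"grip": 1, "turn": 0, "tx": 0, "ty": 0, "tz": 0}
    - {"grip": 1, "turn": 0, "tx": 0, "ty": 0, "tz": 0}
    - {"grip": 1, "turn": 0, "tx": 0, "ty": 0, "tz": 0}
    - {"grip": 1, "turn": 0, "tx": 0, "ty": 0, "tz": 0}
    - {"grip": 1, "turn": 0, "tx": 0, "ty": 0, "tz": 0}
    - {"grip": 1, "turn": 0, "tx": 0, "ty": 0, "tz": 0}
    - {"grip": 1, "turn": 0, "tx": 0, "ty": 0, "tz": 0}
  newtons: 5

```text
clock: 4.45
position: [0.5182, 0.1144, 0.0321]
ee_rot: [-3.142, 0.001, 0.002]
force: [1.0, 0.5, -0.7]
width: 0.236
```

Call:
drive_tool:
  increments:
    - {"grip": 1, "turn": 0, "tx": 0, "ty": 0, "tz": -0.004}
    - {"grip": 1, "turn": 0, "tx": 0, "ty": 0, "tz": -0.007}
    - {"grip": 1, "turn": 0, "tx": 0, "ty": 0, "tz": -0.009}
    - {"grip": 1, "turn": 0, "tx": 0, "ty": 0, "tz": -0.009}

```text
clock: 4.85
position: [0.5187, 0.1144, 0.0289]
ee_rot: [-3.141, 0.001, 0.001]
force: [-0.8, -0.1, 5.2]
width: 0.24
```

Call:
drive_tool:
  increments:
    - {"grip": 1, "turn": 0, "tx": 0, "ty": 0, "tz": -0.003}
    - {"grip": 1, "turn": 0, "tx": 0, "ty": 0, "tz": -0.005}
    - {"grip": 1, "turn": 0, "tx": 0, "ty": 0, "tz": -0.005}

```text
clock: 5.15
position: [0.519, 0.1144, 0.0282]
ee_rot: [3.141, -0.002, 0.001]
force: [-4.9, -2.2, 20.3]
width: 0.245
```

Fingertips are on the shoulder at TCP z 0.028, as expected. Gripping firmly and lifting.

Call:
drive_tool:
  increments:
    - {"grip": 1, "turn": 0, "tx": 0, "ty": 0, "tz": 0}
    - {"grip": 1, "turn": 0, "tx": 0, "ty": 0, "tz": 0}
    - {"grip": 1, "turn": 0, "tx": 0, "ty": 0, "tz": 0}
    - {"grip": 1, "turn": 0, "tx": 0, "ty": 0, "tz": 0.03}
    - {"grip": 1, "turn": 0, "tx": 0, "ty": 0, "tz": 0.09}
    - {"grip": 1, "turn": 0, "tx": 0, "ty": 0, "tz": 0.17}
    - {"grip": 1, "turn": 0, "tx": 0, "ty": 0, "tz": 0.25}
    - {"grip": 1, "turn": 0, "tx": 0.02, "ty": -0.1, "tz": 0.28}
    - {"grip": 1, "turn": 0, "tx": 0.04, "ty": -0.2, "tz": 0.28}
    - {"grip": 1, "turn": 0, "tx": 0.06, "ty": -0.3, "tz": 0.28}
    - {"grip": 1, "turn": 0, "tx": 0.08, "ty": -0.4, "tz": 0.28}
    - {"grip": 1, "turn": 0, "tx": 0.095, "ty": -0.48, "tz": 0.28}
    - {"grip": 1, "turn": 0, "tx": 0.103, "ty": -0.54, "tz": 0.28}
    - {"grip": 1, "turn": 0, "tx": 0.103, "ty": -0.54, "tz": 0.28}
    - {"grip": 1, "turn": 0, "tx": 0.103, "ty": -0.54, "tz": 0.28}
  newtons: 40

```text
clock: 6.65
position: [0.5599, -0.1018, 0.1403]
ee_rot: [-3.141, 0.003, -0.0]
force: [0.4, 0.5, -1.8]
width: 0.237
```

Run:
```python
from h import *
s=observe(); print(s['position'],s['ee_rot'],s['force'],s['width'])
save('wrist','w3'); save('scene','s3')
a=np.load('pics/w3.npy')[0:280,160:420]; b=cv2.resize(np.load('pics/s3.npy')[125:265,225:380],(310,280),interpolation=cv2.INTER_CUBIC)
cv2.imwrite('pics/m3.png',cv2.resize(np.hstack([a,b]),None,fx=1.4,fy=1.4))
```

```text
[ 0.55993734 -0.10183488  0.14034497] [-3.14127807e+00  3.44922147e-03 -4.54376753e-04] [ 0.41429535  0.45712983 -1.80309443] 0.2373719490772019
```

View pics/m3.png

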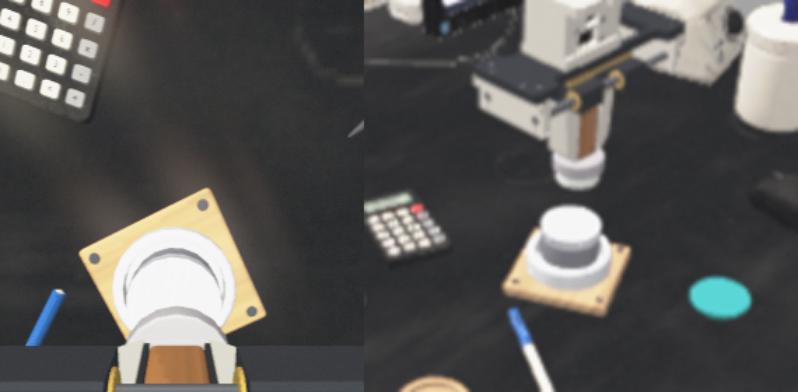

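The tool hangs straight in the grip and centred over the lid, at about (177,280) in the left half. The lid is still raised. Descending.

Call:
drive_tool:
  increments:
    - {"grip": 1, "turn": 0, "tx": 0, "ty": 0, "tz": -0.04}
    - {"grip": 1, "turn": 0, "tx": 0, "ty": 0, "tz": -0.09}
    - {"grip": 1, "turn": 0, "tx": 0, "ty": 0.001, "tz": -0.115}
    - {"grip": 1, "turn": 0, "tx": 0, "ty": 0.001, "tz": -0.122}
    - {"grip": 1, "turn": 0, "tx": 0, "ty": 0.001, "tz": -0.122}

```text
clock: 7.25
position: [0.56, -0.0992, 0.0916]
ee_rot: [-3.141, -0.002, -0.0]
force: [-0.4, 0.2, -1.8]
width: 0.239
```

Call:
drive_tool:
  increments:
    - {"grip": 1, "turn": 0, "tx": 0, "ty": 0, "tz": -0.002}
    - {"grip": 1, "turn": 0, "tx": 0, "ty": 0, "tz": -0.004}
    - {"grip": 1, "turn": 0, "tx": 0, "ty": 0, "tz": -0.006}
    - {"grip": 1, "turn": 0, "tx": 0, "ty": 0, "tz": -0.008}
    - {"grip": 1, "turn": 0, "tx": 0, "ty": 0, "tz": -0.01}
    - {"grip": 1, "turn": 0, "tx": 0, "ty": 0, "tz": -0.011}

```text
clock: 7.85
position: [0.56, -0.0993, 0.0872]
ee_rot: [-3.141, -0.002, -0.0]
force: [0.5, 0.3, -2.5]
width: 0.24
```

Call:
drive_tool:
  increments:
    - {"grip": 1, "turn": 0, "tx": 0, "ty": -0.005, "tz": 0.002}
    - {"grip": 1, "turn": 0, "tx": 0, "ty": -0.005, "tz": 0.0}
    - {"grip": 1, "turn": 0, "tx": 0, "ty": -0.005, "tz": -0.002}
    - {"grip": 1, "turn": 0, "tx": 0, "ty": -0.005, "tz": -0.003}
    - {"grip": 1, "turn": 0, "tx": 0, "ty": -0.005, "tz": -0.004}

```text
clock: 8.35
position: [0.5601, -0.1013, 0.0857]
ee_rot: [-3.141, -0.002, -0.001]
force: [0.7, -0.3, 2.3]
width: 0.237
```

Call:
drive_tool:
  increments:
    - {"grip": 1, "turn": 0, "tx": 0, "ty": 0, "tz": -0.0015}
    - {"grip": 1, "turn": 0, "tx": 0, "ty": 0, "tz": -0.003}
    - {"grip": 1, "turn": 0, "tx": 0, "ty": 0, "tz": -0.003}

```text
clock: 8.65
position: [0.5603, -0.1014, 0.0848]
ee_rot: [-3.141, -0.002, -0.001]
force: [-1.4, -0.3, 5.0]
width: 0.24
```

Call:
drive_tool:
  increments:
    - {"grip": 1, "turn": 0, "tx": 0, "ty": 0, "tz": -0.0015}
    - {"grip": 1, "turn": 0, "tx": 0, "ty": 0, "tz": -0.003}
    - {"grip": 1, "turn": 0, "tx": 0, "ty": 0, "tz": -0.003}

```text
clock: 8.95
position: [0.5604, -0.1013, 0.084]
ee_rot: [-3.141, -0.002, -0.002]
force: [-1.9, -0.8, 6.9]
width: 0.24
```

Call:
drive_tool:
  increments:
    - {"grip": 1, "turn": 0, "tx": 0, "ty": 0, "tz": -0.0015}
    - {"grip": 1, "turn": 0, "tx": 0, "ty": 0, "tz": -0.003}
    - {"grip": 1, "turn": 0, "tx": 0, "ty": 0, "tz": -0.003}

```text
clock: 9.25
position: [0.5605, -0.1012, 0.0827]
ee_rot: [-3.141, -0.002, -0.002]
force: [-0.2, -0.3, -1.4]
width: 0.235
```

Call:
drive_tool:
  increments:
    - {"grip": 1, "turn": 0, "tx": 0, "ty": 0, "tz": -0.0015}
    - {"grip": 1, "turn": 0, "tx": 0, "ty": 0, "tz": -0.003}
    - {"grip": 1, "turn": 0, "tx": 0, "ty": 0, "tz": -0.003}

```text
clock: 9.55
position: [0.5602, -0.1011, 0.0811]
ee_rot: [-3.141, -0.002, -0.001]
force: [0.0, 0.7, -1.2]
width: 0.236
```

Call:
drive_tool:
  increments:
    - {"grip": 1, "turn": 0, "tx": 0, "ty": 0, "tz": -0.0015}
    - {"grip": 1, "turn": 0, "tx": 0, "ty": 0, "tz": -0.003}
    - {"grip": 1, "turn": 0, "tx": 0, "ty": 0, "tz": -0.0045}
    - {"grip": 1, "turn": 0, "tx": 0, "ty": 0, "tz": -0.0045}

```text
clock: 9.95
position: [0.5604, -0.1011, 0.0796]
ee_rot: [-3.141, -0.002, -0.002]
force: [-1.6, 0.0, 4.8]
width: 0.234
```

Call:
drive_tool:
  increments:
    - {"grip": 1, "turn": 0, "tx": 0, "ty": 0, "tz": -0.0015}
    - {"grip": 1, "turn": 0, "tx": 0, "ty": 0, "tz": -0.003}
    - {"grip": 1, "turn": 0, "tx": 0, "ty": 0, "tz": -0.003}

```text
clock: 10.25
position: [0.5605, -0.1012, 0.0788]
ee_rot: [-3.141, -0.002, -0.002]
force: [-2.5, 0.4, 7.9]
width: 0.24
```

Call:
drive_tool:
  increments:
    - {"grip": 1, "turn": 0, "tx": 0, "ty": 0, "tz": -0.0015}
    - {"grip": 1, "turn": 0, "tx": 0, "ty": 0, "tz": -0.003}
    - {"grip": 1, "turn": 0, "tx": 0, "ty": 0, "tz": -0.003}

```text
clock: 10.55
position: [0.5605, -0.1011, 0.0783]
ee_rot: [-3.141, -0.002, -0.003]
force: [-4.8, 0.4, 10.5]
width: 0.236
```

Call:
drive_tool:
  increments:
    - {"grip": 1, "turn": 0, "tx": 0, "ty": 0, "tz": -0.0015}
    - {"grip": 1, "turn": 0, "tx": 0, "ty": 0, "tz": -0.003}
    - {"grip": 1, "turn": 0, "tx": 0, "ty": 0, "tz": -0.003}

```text
clock: 10.85
position: [0.5606, -0.1011, 0.0778]
ee_rot: [-3.141, -0.002, -0.003]
force: [-3.5, 0.8, 12.3]
width: 0.241
```

Call:
drive_tool:
  increments:
    - {"grip": 1, "turn": 0, "tx": 0, "ty": 0, "tz": -0.0015}
    - {"grip": 1, "turn": 0, "tx": 0, "ty": 0, "tz": -0.003}
    - {"grip": 1, "turn": 0, "tx": 0, "ty": 0, "tz": -0.003}

```text
clock: 11.15
position: [0.5607, -0.1011, 0.0776]
ee_rot: [3.141, 0.002, 0.004]
force: [-4.1, 0.5, 12.8]
width: 0.24
```

Call:
drive_tool:
  increments:
    - {"grip": 1, "turn": 0, "tx": 0, "ty": 0, "tz": -0.003}
    - {"grip": 1, "turn": 0, "tx": 0, "ty": 0, "tz": -0.0045}
    - {"grip": 1, "turn": 0, "tx": 0, "ty": 0, "tz": -0.0045}

```text
clock: 11.45
position: [0.5607, -0.1011, 0.0769]
ee_rot: [3.141, 0.002, 0.005]
force: [-5.1, 0.9, 16.8]
width: 0.236
```

Call:
drive_tool:
  increments:
    - {"grip": 1, "turn": 0, "tx": 0, "ty": 0, "tz": -0.0028}
    - {"grip": 1, "turn": 0, "tx": 0, "ty": 0, "tz": -0.0028}
    - {"grip": 1, "turn": 0, "tx": 0, "ty": 0, "tz": -0.0028}
    - {"grip": 1, "turn": 0, "tx": 0, "ty": 0, "tz": -0.0028}

```text
clock: 11.85
position: [0.5608, -0.1011, 0.077]
ee_rot: [3.141, 0.002, 0.005]
force: [-5.3, 0.8, 14.6]
width: 0.239
```

Call:
drive_tool:
  increments:
    - {"grip": 1, "turn": 0, "tx": 0, "ty": 0, "tz": -0.0028}
    - {"grip": 1, "turn": 0, "tx": 0, "ty": 0, "tz": -0.0028}
    - {"grip": 1, "turn": 0, "tx": 0, "ty": 0, "tz": -0.0028}
    - {"grip": 1, "turn": 0, "tx": 0, "ty": 0, "tz": -0.0028}

```text
clock: 12.25
position: [0.5607, -0.1011, 0.077]
ee_rot: [3.14, 0.002, 0.006]
force: [-5.8, 0.4, 16.3]
width: 0.241
```

Call:
drive_tool:
  increments:
    - {"grip": 1, "turn": 0, "tx": 0, "ty": 0, "tz": -0.0036}
    - {"grip": 1, "turn": 0, "tx": 0, "ty": 0, "tz": -0.0036}
    - {"grip": 1, "turn": 0, "tx": 0, "ty": 0, "tz": -0.0036}
    - {"grip": 1, "turn": 0, "tx": 0, "ty": 0, "tz": -0.0036}
    - {"grip": 1, "turn": 0, "tx": 0, "ty": 0, "tz": -0.0036}
    - {"grip": 1, "turn": 0, "tx": 0, "ty": 0, "tz": -0.0036}
    - {"grip": 1, "turn": 0, "tx": 0, "ty": 0, "tz": -0.0036}

```text
clock: 12.95
position: [0.5607, -0.1011, 0.0768]
ee_rot: [3.14, 0.002, 0.007]
force: [-6.5, 1.0, 17.0]
width: 0.238
```

Run:
```python
from h import *
print(observe()['force'])
save('scene','s4',(225,125,380,265),4)
print(observe()['force'])
```

```text
[-6.48692499  0.98829438 17.03129402]
[-6.00813599 -0.02043127 16.35277061]
```

View pics/s4.png

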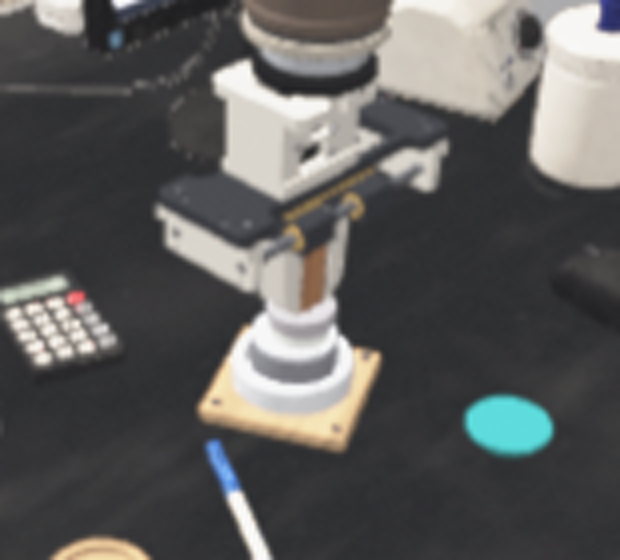

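The tool stands upright on the lid, which lies flush on the case. Contact was about 18.5 N for more than 0.5 s. Lifting off and returning.

Call:
drive_tool:
  increments:
    - {"grip": 1, "turn": 0, "tx": 0, "ty": 0, "tz": 0.005}
    - {"grip": 1, "turn": 0, "tx": 0, "ty": 0, "tz": 0.015}
    - {"grip": 1, "turn": 0, "tx": 0, "ty": 0, "tz": 0.05}
    - {"grip": 1, "turn": 0, "tx": 0, "ty": 0, "tz": 0.12}
    - {"grip": 1, "turn": 0, "tx": 0, "ty": 0, "tz": 0.16}
    - {"grip": 1, "turn": 0, "tx": -0.02, "ty": 0.1, "tz": 0.16}
    - {"grip": 1, "turn": 0, "tx": -0.04, "ty": 0.2, "tz": 0.16}
    - {"grip": 1, "turn": 0, "tx": -0.06, "ty": 0.3, "tz": 0.16}
    - {"grip": 1, "turn": 0, "tx": -0.08, "ty": 0.4, "tz": 0.16}
    - {"grip": 1, "turn": 0, "tx": -0.095, "ty": 0.48, "tz": 0.16}
    - {"grip": 1, "turn": 0, "tx": -0.105, "ty": 0.54, "tz": 0.16}
    - {"grip": 1, "turn": 0, "tx": -0.105, "ty": 0.54, "tz": 0.16}
    - {"grip": 1, "turn": 0, "tx": -0.105, "ty": 0.54, "tz": 0.16}

```text
clock: 14.3
position: [0.5187, 0.1153, 0.1413]
ee_rot: [3.14, 0.004, 0.007]
force: [-0.5, -1.2, -1.2]
width: 0.24
```

Call:
drive_tool:
  increments:
    - {"grip": 1, "turn": 0, "tx": 0, "ty": 0, "tz": -0.06}
    - {"grip": 1, "turn": 0, "tx": 0, "ty": 0, "tz": -0.13}
    - {"grip": 1, "turn": 0, "tx": 0, "ty": 0, "tz": -0.2}
    - {"grip": 1, "turn": 0, "tx": 0, "ty": 0, "tz": -0.245}
    - {"grip": 1, "turn": 0, "tx": 0, "ty": 0, "tz": -0.262}
    - {"grip": 1, "turn": 0, "tx": 0, "ty": 0, "tz": -0.27}
    - {"grip": 1, "turn": 0, "tx": 0, "ty": 0, "tz": -0.275}
    - {"grip": 1, "turn": 0, "tx": 0, "ty": 0, "tz": -0.278}
    - {"grip": 1, "turn": 0, "tx": 0, "ty": 0, "tz": -0.278}

```text
clock: 15.2
position: [0.5192, 0.1154, 0.0307]
ee_rot: [3.14, 0.004, 0.009]
force: [0.2, -0.3, -1.7]
width: 0.232
```

Call:
drive_tool:
  increments:
    - {"grip": 1, "turn": 0, "tx": 0, "ty": 0, "tz": -0.0015}
    - {"grip": 1, "turn": 0, "tx": 0, "ty": 0, "tz": -0.003}
    - {"grip": 1, "turn": 0, "tx": 0, "ty": 0, "tz": -0.004}
    - {"grip": 1, "turn": 0, "tx": 0, "ty": 0, "tz": -0.004}

```text
clock: 15.6
position: [0.5192, 0.1154, 0.0291]
ee_rot: [3.14, 0.004, 0.009]
force: [0.9, -1.1, -1.6]
width: 0.237
```

Call:
drive_tool:
  increments:
    - {"grip": 1, "turn": 0, "tx": 0, "ty": 0, "tz": -0.0015}
    - {"grip": 1, "turn": 0, "tx": 0, "ty": 0, "tz": -0.003}
    - {"grip": 1, "turn": 0, "tx": 0, "ty": 0, "tz": -0.0045}
    - {"grip": 1, "turn": 0, "tx": 0, "ty": 0, "tz": -0.0045}

```text
clock: 16.0
position: [0.5193, 0.1154, 0.0282]
ee_rot: [3.14, 0.004, 0.01]
force: [-3.0, -0.5, 13.1]
width: 0.237
```

Foot is on the recess floor at the same height as at pick-up. Raising 0.8 mm to unload, then opening.

Call:
drive_tool:
  increments:
    - {"grip": 1, "turn": 0, "tx": 0, "ty": 0, "tz": 0}
    - {"grip": 1, "turn": 0, "tx": 0, "ty": 0, "tz": 0}
    - {"grip": 0.3, "turn": 0, "tx": 0, "ty": 0, "tz": 0}
    - {"grip": 0, "turn": 0, "tx": 0, "ty": 0, "tz": 0}
    - {"grip": -1, "turn": 0, "tx": 0, "ty": 0, "tz": 0}
    - {"grip": -1, "turn": 0, "tx": 0, "ty": 0, "tz": 0}
    - {"grip": -1, "turn": 0, "tx": 0, "ty": 0, "tz": 0}
    - {"grip": -1, "turn": 0, "tx": 0, "ty": 0, "tz": 0}
    - {"grip": -1, "turn": 0, "tx": 0, "ty": 0, "tz": 0}
    - {"grip": -1, "turn": 0, "tx": 0, "ty": 0, "tz": 0}

```text
clock: 17.0
position: [0.5192, 0.1154, 0.0282]
ee_rot: [3.14, 0.004, 0.009]
force: [0.6, -0.1, -0.2]
width: 0.883
```

Call:
drive_tool:
  increments:
    - {"grip": -1, "turn": 0, "tx": 0, "ty": 0, "tz": 0.03}
    - {"grip": -1, "turn": 0, "tx": 0, "ty": 0, "tz": 0.1}
    - {"grip": -1, "turn": 0, "tx": 0, "ty": 0, "tz": 0.2}
    - {"grip": -1, "turn": 0, "tx": 0, "ty": 0, "tz": 0.3}
    - {"grip": -1, "turn": 0, "tx": 0, "ty": 0, "tz": 0.4}
    - {"grip": -1, "turn": 0, "tx": -0.1, "ty": 0, "tz": 0.43}
    - {"grip": -1, "turn": 0, "tx": -0.22, "ty": 0, "tz": 0.43}
    - {"grip": -1, "turn": 0, "tx": -0.22, "ty": 0, "tz": 0.43}
    - {"grip": -1, "turn": 0, "tx": -0.22, "ty": 0, "tz": 0.43}

```text
clock: 17.9
position: [0.4307, 0.1154, 0.2012]
ee_rot: [3.139, 0.005, 0.012]
force: [0.5, -0.2, 0.5]
width: 1.001
```

Run:
```python
from h import *
s=observe();print(s['position'],s['width'],s['force'])
save('wrist','w5');save('scene','s5')
a=cv2.resize(np.load('pics/w5.npy')[60:200,220:400],(360,280)); b=cv2.resize(np.load('pics/s5.npy')[175:315,220:360],(280,280),interpolation=cv2.INTER_CUBIC)
cv2.imwrite('pics/m5.png',cv2.resize(np.hstack([a,b]),None,fx=1.25,fy=1.25))
```

```text
[0.43066355 0.11537691 0.20122443] 1.0010486841464081 [ 0.46899006 -0.15043966  0.47967828]
```

View pics/m5.png

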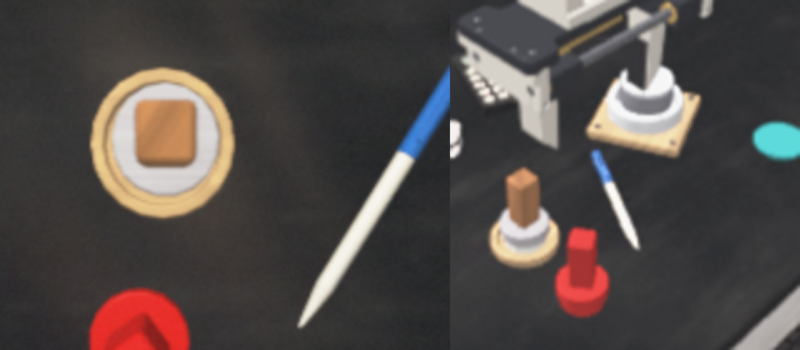

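The tool stands upright in its rest. The gripper partly hides the lid, so I'll move aside and check it.

Call:
drive_tool:
  increments:
    - {"grip": -1, "turn": 0, "tx": 0, "ty": -0.1, "tz": 0.12}
    - {"grip": -1, "turn": 0, "tx": 0, "ty": -0.2, "tz": 0.12}
    - {"grip": -1, "turn": 0, "tx": 0, "ty": -0.3, "tz": 0.12}
    - {"grip": -1, "turn": 0, "tx": 0, "ty": -0.4, "tz": 0.12}
    - {"grip": -1, "turn": 0, "tx": 0, "ty": -0.5, "tz": 0.12}
    - {"grip": -1, "turn": 0, "tx": 0, "ty": -0.6, "tz": 0.12}
    - {"grip": -1, "turn": 0, "tx": 0.05, "ty": -0.75, "tz": 0.06}
    - {"grip": -1, "turn": 0, "tx": 0.05, "ty": -0.8, "tz": 0.06}
    - {"grip": -1, "turn": 0, "tx": 0.05, "ty": -0.8, "tz": 0.06}
    - {"grip": -1, "turn": 0, "tx": 0.05, "ty": -0.8, "tz": 0.06}

```text
clock: 19.0
position: [0.4528, -0.2054, 0.2243]
ee_rot: [3.141, -0.0, 0.01]
force: [-0.4, 0.9, -0.5]
width: 0.999
```

Run:
```python
from h import *
s=observe();print(s['position'])
save('wrist','w6');save('scene','s6')
a=cv2.resize(np.load('pics/s0.npy')[190:245,265:330],(390,330),interpolation=cv2.INTER_CUBIC); b=cv2.resize(np.load('pics/s6.npy')[190:245,265:330],(390,330),interpolation=cv2.INTER_CUBIC)
cv2.imwrite('pics/m6.png',np.hstack([a,b]))
```

```text
[ 0.45283693 -0.20543537  0.22432617]
```

View pics/m6.png

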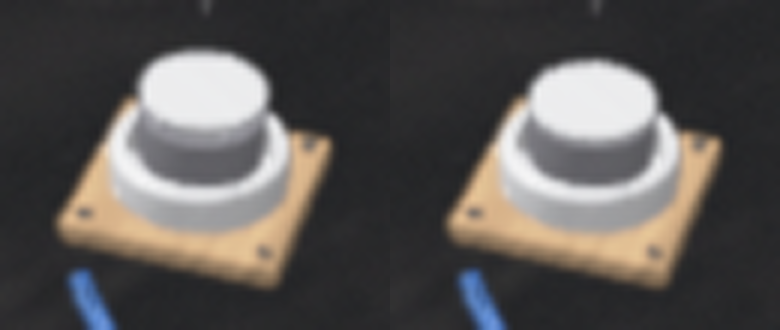

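Before (left) and after (right): the gap under the lid is closed, the lid is flush and square, and the case is up again.

```bash
python3 -c "
from cell import *
print(sign_off())"
```

```text
the job is handed in; nothing more can be done
None
```

I pressed the lid home with the seating tool, put the tool back in its rest and handed the job in at about 19 s. No verdict is reported on sign-off.

- **Pressing:** The lid snapped home at about 9 N. I then held it at an estimated 16 to 19 N for over 1 s. That is the wrist force plus 1.8 N for the hanging tool, with about 1 N of noise. The highest estimate at any reading was about 19 N, or about 20 N with the 6 N sideways pull on the wrist included. Force was only read between moves, so short peaks would not show.
- **Lid and case:** The before-and-after pictures show the gap under the lid closed, the lid square and the case up again.
- **Tool:** It stands upright in its rest at the same height as when I picked it up. The arm was clear of everything at sign-off.
- **Bystanders:** I never moved near the calculator, pen, mouse or weight. The pen looked unmoved; I did not measure any of them at the end.

One move was refused because a row had fields missing, and I sent it again. On the way down the tool was about 2 mm off centre in y. I corrected that before it touched the lid.

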